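# Power up the microscope and capture the image

### The job

Photograph the specimen that lies on the microscope: press the mains strip's rocker switch to on, then press the lamp supply's rocker switch to on, and then press the large round key of the camera controller all the way down and let it come back up. Only press, with the fingertips: do not pick up or shift the controller, do not press its two small keys or turn the lamp dial, and leave the specimens and the eyepiece standing where they are.

Things in the scene. Friction and masses are not known exactly. Their poses are not given: they have to be found in the camera images.
- strip: White mains socket strip screwed to the desk, 56 x 280 x 42 mm high (x, y, z); origin at the centre of its underside. Four round sockets; the two towards +y hold plugs that reach 72 mm above the desk. Its black rocker switch lies on top at x 0, y -108 mm, long way along the strip's y, in a flat frame 36 x 27 mm that stands 2 mm proud of the top.
- strip_switch (a joint): 0 rad = off, 0.36 = on. V-shaped black rocker 30 x 21 mm, pivot across its middle. Off: the half nearer the strip's -y end (white bar mark) stands raised, outer edge 10 mm above the strip's top. Press it straight down to its stop (about 2 N, held by friction: it stays where left), then level 5 mm above the top, the other half raised: keep the fingertip off the pivot line.
- strip_switch_press (a point): Point on the surface of the half to press, on its centre line, 10 mm out from the pivot (the half is 15 mm long); moves with the rocker. When off it lies 8.5 mm above the strip's top.
- supply: Lamp power supply: heavy grey box fixed to the desk, 123 mm deep (x), 150 mm wide (y); the top deck rises 10 degrees towards its +x, 60 mm high at the front edge, 81 mm at the back. Origin under the middle of the deck, on the desk. On the deck, midway front to back: black rocker switch at y -35 mm, round brightness dial at y +35 mm (32 mm across, 16 mm tall).
- lamp_switch (a joint): 0 rad = off, 0.36 = on. Same 30 x 21 mm rocker and frame as the strip's, long way along the supply's x, pivoting about the supply's y. Off: the half on the +x side (higher up the deck, white bar mark) stands raised. Press it to its stop (straight down will do, 2 N); it stays where left, at on parallel to the deck and 5 mm above it. Keep off the other half, as above.
- lamp_switch_press (a point): Point on the surface of the half to press, on its centre line, 10 mm out from the pivot (the half is 15 mm long); moves with the rocker.
- dial_mark (a point): Tip of the white pointer on top of the lamp supply's brightness dial, 13 mm from the dial's axis; the dial turns easily and must stay as it is set.
- pad: Camera controller: grey hand unit lying loose on rubber feet, 0.36 to 0.6 kg, 85 mm (x) x 130 mm (y), top face 27 mm above the desk; origin at the centre of its underside. One large round black key at (0, -34) mm and two small round black keys at (-18, 46) and (18, 46) mm, with a dark display between.
- capture_key (a joint): Large round key, 26 mm across, standing 7 mm above the controller's top: 0 = up, 0.004 m = all the way down; springs back up when let go. Needs 1.5 N to start and 4.2 N to reach the bottom.
- capture_key_top (a point): Centre of the large key's top face, 34 mm above the desk when up; moves with the key.
- menu_key_a (a joint): Small round key, 12 mm across, at (-18, 46) mm on the controller: 0 = up, 0.004 m = down. Not to be pressed.
- menu_key_b (a joint): Small round key, 12 mm across, at (18, 46) mm on the controller: 0 = up, 0.004 m = down. Not to be pressed.
- specimen_a: Loose metallographic specimen: black cylinder 30 mm across and 20 mm high with a polished steel spot on top; origin at the centre of its underside. Stands between the lamp supply and the controller. Bystander.
- specimen_b: Second specimen like the first, standing just in front (-x side) of the camera controller. Bystander.
- eyepiece: Loose black eyepiece standing on its narrow end (23 mm across), 32 mm across above, 60 mm high; origin at the centre of its underside. Stands behind (+x side of) the mains strip. Bystander.

How it is judged:
By the outcome, as a careful person would: the job done as asked, in the order asked, and still so for the second after the job is handed in, with the robot touching nothing.
It also fails if it takes over 48 s, if anything falls off the work surface, if the arm or the gripper's body presses on something with over 40 N, if the wrist force passes 120 N, or if a joint passes its speed limit or range.

### The arm

A 6-joint arm with a two-finger parallel gripper is mounted at the origin on the work surface. World frame = base frame: x ahead of the robot, y to its left, z up, the work surface at z = 0. Lengths are in m, angles in rad, forces in N, time in s.
With the tool pointing down it reaches from about 0.375 to 0.925 m from the base axis. Payload 5.7 kg.
Tool frame: the origin (TCP) lies on the centre line of the jaws, within the pads' length; the fingertips stand ctrl.nose_length ahead of it and the grasp point (between the pads) lies 6 mm ahead of it (ctrl.nose_length is the distance from the TCP to the fingertips, in m); z points along the fingers, y is the line along which they close (so a half turn about z gives the same grasp; the last joint's range is limited). The gripper opens to 85 mm and grips with 20 to 120 N. Pads are 22 mm wide; open, the fingers measure 114 mm over their backs; the gripper's body (76 mm by 85 mm) begins 54 mm behind the grasp point. The pads swing forward as they close: fully open they stand 13 mm farther back than shut.
Start: joints at [-1.261, 0.359, 1.51, -0, 1.272, -0.115], TCP at [0.247, -0.547, 0.256] pointing down, gripper open.
Joint ranges: [-2.97, 2.97], [-1.01, 2.36], [0.21, 2.38], [-0.96, 4.11], [0.2, 2.71], [-2.98, 2.98]. Speed limits (rad/s): [2.39, 2.39, 3.14, 3.14, 3.14, 3.14].

### API

Orientations are given as [roll, pitch, yaw] about the fixed x, y, z axes, in that order (R = Rz(yaw) Ry(pitch) Rx(roll)).
In Python, from plant import read_state, cams, ticket, nets, ctrl gives the robot as it stands.
- The arm moves only by the tool step_arm, never from a script. Its arguments are lists of equal length, an entry for each row: "xyz": the shift along the tool's x, y, z in m, a list of three; "roll": the turn about the tool's z in rad. A call has 1 to 12 rows; each row shifts and turns the commanded pose from where the row before left it, along the tool's axes as they then stand; what a row does not reach is not made up. A row lasts 1/8 s, in which the tool goes at most 62.5 mm and 10.7 degrees, less where a joint would pass 70% of its speed; a pose out of reach is approached as far as the arm can. A call with a gripper value outside its range is refused whole. "hand" is the finger opening in m, from 0 to 0.0854, set as the call begins (left out, the last holds). The fingers move at their own pace and stop on an object; the grip force is fixed at half the most. Time passes only in rows, so rows that do not move let the fingers close. It gives the time, the measured TCP pose, the force, the opening and the grip force at its end, in the units of the state.
- read_state(): the state, without advancing time (a new reading comes with each control period).
- cams.capture(name): name is "scene" or "top" or "wrist"; returns (picture, depth): 384x512x3 uint8, red, green, blue; 384x512 float32, m along the optical axis (not along the pixel's ray), 0 where there is no reading.
- cams.camera_params(name): a dict with "fx", "fy", "cx", "cy" (pixels), "R" (3x3) and "t" (3): a world point X has camera coordinates R X + t. Camera axes: x right, y down, z forward; pixel columns grow to the right and rows downward; lengths in m; the calibration is good to about 2 mm. A picture is of the moment at which its call begins: read the wrist's pose just before it. camera_params takes no time and is no camera call; for the wrist camera it gives the pose at the moment of the call.
- ticket.hand_in(): hands the job in; it is judged then, once.
Trained networks look in the newest picture that a camera, given by its name, has taken for a name from the list of things; names that differ only in an ending like _2 or _b are one class to them, and where a whole thing is asked for, a point or a joint stands for the part that bears it (a point fixed in the world has none). Each returns a list of dicts, best first, with "conf" (0 to 1); they miss things now and then, are a little off and sometimes report something else, mostly with a low value. They report only what shows in the picture. A call takes as long as a camera call.
- nets.recognise(camera, name): "extent" ([left, top, width, height] as shares, 0 to 1, of the picture: columns of its width, rows of its height, round what is visible of it).
- nets.outline_of(camera, name): "pixels" (384x512 bool, what is visible of it) and "extent" ([left, top, width, height] as shares, 0 to 1, of the picture: columns of its width, rows of its height, round what is visible of it).
- nets.pinpoint(camera, name): "xy" ([column, row] as shares, 0 to 1, of the picture: columns of its width, rows of its height: a listed point, or the origin of a listed thing).
The state is a dict: "clock": time; "joints": joint angles; "qvel": joint speeds; "effort": joint torques, N m; "eef_pos": TCP position; "tool_rot": TCP orientation; "force": force on the tool from outside, world axes, zero at the start; "torque": the same for the moment, N m; "opening": opening from 0.0 (shut) to 1.0 (fully open); "gripper_force": force on a finger pad.
Only numpy, scipy, OpenCV 4.12 (cv2) and the standard library are available. Lean on these libraries where they do the work, as an engineer would, in place of code of your own. Each camera call takes 0.05 s, during which the arm holds its last target. There are 200 camera calls.

## Working session

There is one attempt and no reset: what is moved stays moved. The work goes in short steps, Python scripts to look and compute and a tool call to move; the robot and the scene stay as the last step left them, time stands still between calls to the robot, and variables do not carry over. Pictures are saved under pics/ and viewed, at most 10 in all, crops included, and the job is handed in when it is done.

Besides the shell and the picture viewer there is one more tool, called after "Request:" by a JSON object that holds its "op" and its "data". step_arm: Moves the arm, as the interface text tells. Its arguments: {"type":"object","properties":{"xyz":{"type":"array"},"roll":{"type":"array"},"hand":{"type":"number"}},"required":["xyz","roll"]}

```bash
mkdir -p pics
cat > h.py <<'E'
import numpy as np, cv2
from plant import read_state, cams, ticket, nets, ctrl
def ray(cam,xy,P=None):
    P=P or cams.camera_params(cam); R=np.array(P["R"]);t=np.array(P["t"])
    u,v=xy[0]*512,xy[1]*384
    d=R.T@np.array([(u-P["cx"])/P["fx"],(v-P["cy"])/P["fy"],1]); return -R.T@t,d
def at_z(cam,xy,z,P=None):
    o,d=ray(cam,xy,P); return o+d*(z-o[2])/d[2]
def at_d(cam,xy,depth,P=None):
    o,d=ray(cam,xy,P); u,v=int(xy[0]*512),int(xy[1]*384)
    w=depth[max(v-1,0):v+2,max(u-1,0):u+2]; w=w[w>0]
    return o+d*(np.median(w) if w.size else np.nan)
E
python3 - <<'E'
from h import *
np.set_printoptions(precision=4,suppress=True)
s=read_state();print(s["clock"],s["eef_pos"],s["tool_rot"],ctrl.nose_length,s["opening"])
for c in("top","scene"):
    im,d=cams.capture(c);cv2.imwrite(f"pics/{c}.png",im[:,:,::-1])
    for n in("strip","strip_switch_press","supply","lamp_switch_press","dial_mark","pad","capture_key_top","specimen_a","eyepiece"):
        for r in nets.pinpoint(c,n)[:2]:
            if r["conf"]>.3: print(c,n,round(r["conf"],2),np.array(r["xy"])*[512,384],at_d(c,r["xy"],d))
E
```

```text
0.0 [ 0.2471 -0.546   0.2554] [-3.1397 -0.0002  0.4248] 0.025 1.0015536292661824
top strip 0.74 [240.5888 156.096 ] [0.6383 0.0285 0.0419]
top strip 0.48 [245.1968 123.4944] [0.7031 0.0198 0.0558]
top strip_switch_press 0.71 [295.7824 157.7088] [ 0.6358 -0.0847  0.048 ]
top strip_switch_press 0.64 [357.6832 239.3856] [ 0.4736 -0.2038  0.0726]
top supply 0.57 [358.1952 239.5008] [ 0.4733 -0.2048  0.0726]
top lamp_switch_press 0.68 [390.6048 235.5072] [ 0.4825 -0.2647  0.0802]
top dial_mark 0.58 [358.6048 245.4144] [ 0.4627 -0.2022  0.0854]
top pad 0.9 [142.3872 224.6016] [0.4933 0.2309 0.027 ]
top capture_key_top 0.55 [149.9136 233.3184] [0.4759 0.2123 0.0342]
top specimen_a 0.5 [260.9152 266.8032] [ 0.4108 -0.0176  0.0204]
top specimen_a 0.48 [143.2064 266.688 ] [0.4057 0.2281 0.0188]
top eyepiece 0.8 [244.8896 123.8016] [0.7026 0.0204 0.0556]
scene strip 0.93 [312.4224 233.3184] [ 0.6617 -0.0049  0.0418]
scene supply 0.57 [165.6832 281.5104] [ 0.5012 -0.2416  0.0752]
scene supply 0.32 [159.488 251.712] [ 0.4496 -0.1983  0.0668]
scene lamp_switch_press 0.45 [150.1184 281.0112] [ 0.4803 -0.2556  0.0793]
scene dial_mark 0.75 [162.6112 252.5952] [ 0.4628 -0.2019  0.0797]
scene pad 0.9 [297.1136 139.2   ] [0.5052 0.2298 0.0254]
scene capture_key_top 0.51 [286.5152 139.5072] [0.487  0.2099 0.0316]
scene specimen_a 0.7 [209.7152 195.1104] [ 0.4237 -0.0149  0.0194]
scene specimen_a 0.56 [261.9904 127.6032] [0.4073 0.23   0.0172]
scene eyepiece 0.64 [339.5072 248.9088] [0.7178 0.0048 0.0185]
```

```bash
python3 -c "
import cv2
a=cv2.imread('pics/top.png')[90:330,90:470];cv2.imwrite('pics/top2.png',cv2.resize(a,None,fx=2.1,fy=2.1,interpolation=cv2.INTER_CUBIC))"
```

```text
(no output)
```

View pics/top2.png

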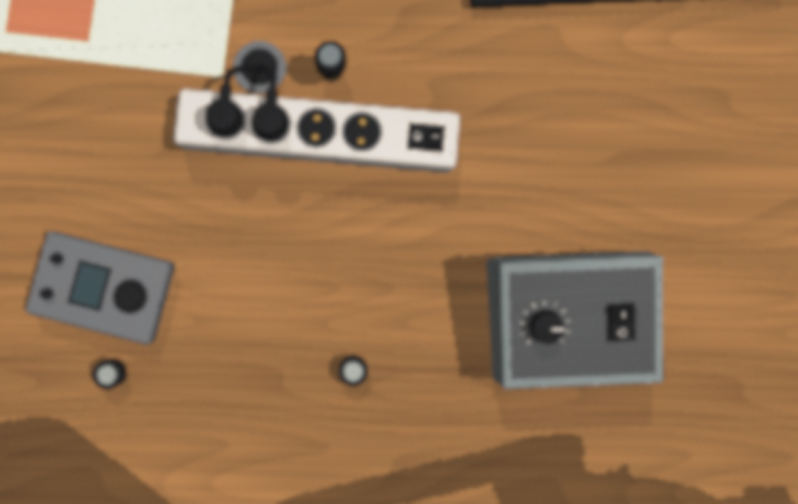

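The top view shows the strip switch at crop (426,137), the lamp switch at (621,322) and the large key at (130,296). The network points fit to within about 1 cm, so I'm moving over the strip switch for a wrist view.

Request:
{"op": "step_arm", "data": {"xyz": [[0.049,-0.023,0],[0.049,-0.023,0],[0.049,-0.023,0],[0.049,-0.023,0],[0.049,-0.023,0],[0.049,-0.023,0],[0.049,-0.023,0],[0.049,-0.023,0],[0.049,-0.023,0],[0.049,-0.023,0],[0.049,-0.023,0]], "roll": [0,0,0,0,0,0,0,0,0,0,0], "hand": 0}}

```text
clock: 2.38
eef_pos: [0.6352, -0.0925, 0.2564]
tool_rot: [3.141, -0.0, 0.425]
force: [1.2, -0.4, -0.3]
opening: 0.002
gripper_force: 0.0
```

Request:
{"op": "step_arm", "data": {"xyz": [[0,0,0.01],[0,0,0.01],[0,0,0.01],[0,0,0.01],[0,0,0.01],[0,0,0.01],[0,0,0],[0,0,0]], "roll": [-0.176,-0.176,-0.176,-0.176,-0.176,-0.176,0,0]}}

```text
clock: 3.38
eef_pos: [0.6343, -0.094, 0.1967]
tool_rot: [3.141, -0.0, 1.477]
force: [-0.4, -0.1, 0.6]
opening: -0.002
gripper_force: 0.0
```

```bash
cat > look.py <<'E'
import sys
from h import *
np.set_printoptions(precision=4,suppress=True)
s=read_state();print(s["clock"],s["eef_pos"],s["tool_rot"],s["opening"])
P=cams.camera_params("wrist");im,d=cams.capture("wrist")
np.savez("last.npz",d=d,**{k:np.array(P[k]) for k in P})
cv2.imwrite(f"pics/{sys.argv[1]}.png",cv2.resize(im[:,:,::-1],None,fx=1.5,fy=1.5))
for n in sys.argv[2:]:
    for r in nets.pinpoint("wrist",n)[:2]:
        print(n,round(r["conf"],2),np.array(r["xy"])*[768,576],at_d("wrist",r["xy"],d,P))
E
python3 look.py w1 strip_switch_press strip
```

```text
3.375 [ 0.6343 -0.094   0.1967] [ 3.1412 -0.0001  1.4774] -0.0016116481483362294
strip_switch_press 0.85 [394.8288 281.2608] [ 0.6384 -0.0887  0.0511]
strip_switch_press 0.61 [170.88   465.1776] [ 0.5099 -0.1714  0.0797]
strip 0.68 [394.8288  57.888 ] [0.6486 0.0224 0.0434]
strip 0.66 [508.032   74.2464] [0.7046 0.0099 0.0414]
```

View pics/w1.png

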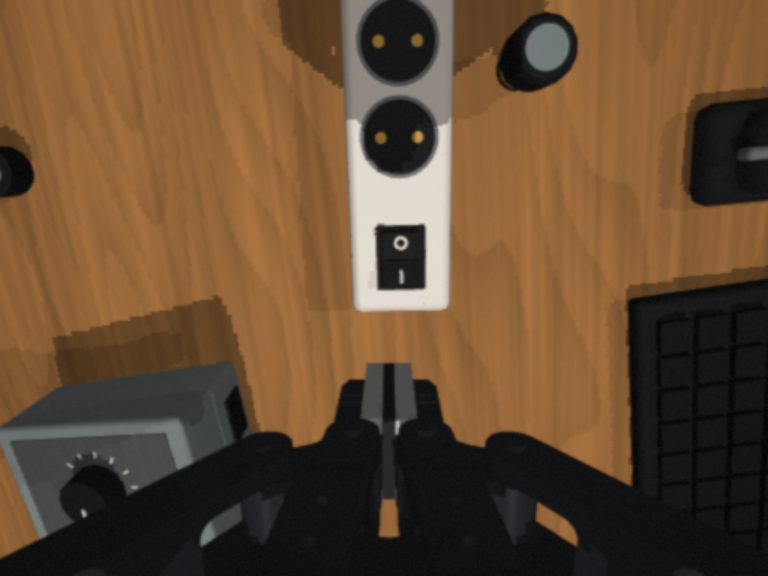

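The wrist view shows the rocker frame at columns 376–425, rows 225–290, with the bar mark at (402,276) and the pivot at about row 258. I'll convert these to world positions.

Run:
```python
from h import *
np.set_printoptions(precision=4,suppress=True)
f=np.load("last.npz");P={k:f[k] for k in f.files if k!="d"}
for n,p,z in(("frame far",(401,225.5),.044),("frame near",(401,290),.044),("frame L",(376.5,258),.044),("frame R",(425.5,258),.044),("bar",(402,276),.050),("end",(401,309),.042),("L0",(356,300),.042),("L1",(348,140),.042),("R0",(449,300),.042),("R1",(451,140),.042)):
    print(n,at_z("wrist",(p[0]/768,p[1]/576),z,P),at_d("wrist",(p[0]/768,p[1]/576),f["d"],P))
```

```text
frame far [ 0.6445 -0.06    0.044 ] [ 0.6445 -0.0601  0.0434]
frame near [ 0.6413 -0.0957  0.044 ] [ 0.6413 -0.0959  0.0432]
frame L [ 0.6296 -0.0764  0.044 ] [ 0.6296 -0.0765  0.0439]
frame R [ 0.6563 -0.079   0.044 ] [ 0.6564 -0.0793  0.0425]
bar [ 0.6425 -0.0864  0.05  ] [ 0.6425 -0.0863  0.0508]
end [ 0.6404 -0.1073  0.042 ] [ 0.6404 -0.1077  0.0408]
L0 [ 0.6155 -0.0996  0.042 ] [ 0.6155 -0.0999  0.0412]
L1 [ 0.621  -0.0137  0.042 ] [ 0.6209 -0.0137  0.0409]
R0 [ 0.6678 -0.1046  0.042 ] [ 0.6682 -0.1058  0.0379]
R1 [ 0.6741 -0.0188  0.042 ] [ 0.6745 -0.0187  0.0387]
```

Request:
{"op": "step_arm", "data": {"xyz": [[0.0037,0.0074,0.02],[0,0,0.04],[0,0,0.04],[0,0,0.015],[0,0,0],[0,0,0]], "roll": [-0.02,0,0,0,0,0]}}

```text
clock: 4.28
eef_pos: [0.643, -0.0911, 0.0826]
tool_rot: [3.139, 0.0, 1.501]
force: [0.2, -0.2, 1.1]
opening: -0.005
gripper_force: 0.0
```

Request:
{"op": "step_arm", "data": {"xyz": [[0,0,0.002],[0,0,0.002],[0,0,0.002],[0,0,0.001],[0,0,0.001],[0,0,0]], "roll": [0,0,0,0,0,0]}}

```text
clock: 5.03
eef_pos: [0.642, -0.0911, 0.0733]
tool_rot: [3.141, -0.0, 1.501]
force: [0.9, -0.9, 1.9]
opening: 0.002
gripper_force: 0.9
```

Request:
{"op": "step_arm", "data": {"xyz": [[0,0,0.0005],[0,0,0.0005],[0,0,0]], "roll": [0,0,0]}}

```text
clock: 5.4
eef_pos: [0.6418, -0.0908, 0.0722]
tool_rot: [-3.142, -0.0, 1.501]
force: [0.9, -0.5, 1.2]
opening: -0.0
gripper_force: 0.7
```

Request:
{"op": "step_arm", "data": {"xyz": [[0,0,0.0005],[0,0,0.0005],[0,0,0]], "roll": [0,0,0]}}

```text
clock: 5.78
eef_pos: [0.6418, -0.091, 0.0717]
tool_rot: [3.141, -0.0, 1.501]
force: [-0.4, -0.6, 6.1]
opening: 0.0
gripper_force: 2.6
```

Request:
{"op": "step_arm", "data": {"xyz": [[0,0,0.0005],[0,0,0],[0,0,-0.02],[0,0,-0.05],[0,0,-0.055],[0,0,0]], "roll": [0,0,0,0,0,0]}}

```text
clock: 6.52
eef_pos: [0.6447, -0.0913, 0.2007]
tool_rot: [3.133, 0.001, 1.501]
force: [0.1, -0.3, -0.3]
opening: -0.002
gripper_force: 0.0
```

```bash
python3 look.py w2 strip_switch_press; python3 -c "
import cv2
a=cv2.imread('pics/w2.png')[180:340,300:500];cv2.imwrite('pics/w2c.png',cv2.resize(a,None,fx=3,fy=3,interpolation=cv2.INTER_CUBIC))"
```

```text
6.525 [ 0.6447 -0.0913  0.2007] [3.133  0.0009 1.5009] -0.001957465628523243
strip_switch_press 0.7 [378.0096 287.424 ] [ 0.6403 -0.0908  0.0473]
```

View pics/w2c.png

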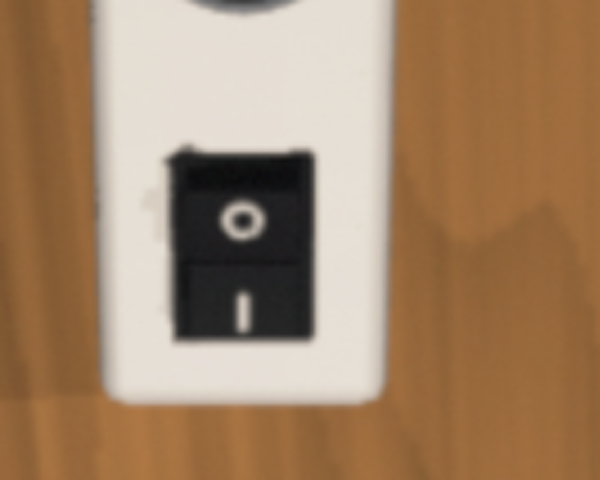

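The strip rocker is on: the O half is raised, its end face shows at crop (240,170), and the bar half is flush. Next is the lamp supply.

Request:
{"op": "step_arm", "data": {"xyz": [[-0.0354,-0.0356,-0.006],[-0.0354,-0.0356,-0.006],[-0.0354,-0.0356,-0.006],[-0.0354,-0.0356,-0.006],[-0.0354,-0.0356,-0.006]], "roll": [0,0,0,0,0]}}

```text
clock: 7.25
eef_pos: [0.4493, -0.2549, 0.2238]
tool_rot: [-3.138, -0.003, 1.501]
force: [0.2, -0.5, -0.3]
opening: -0.001
gripper_force: 0.0
```

Request:
{"op": "step_arm", "data": {"xyz": [[0,0,0],[0,0,0],[0,0,0],[0,0,0],[0,0,0],[0,0,0],[0,0,0],[0,0,0],[0,0,0],[0,0,0],[0,0,0]], "roll": [0.164,0.164,0.164,0.164,0.164,0.164,0.164,0.164,0.164,0,0]}}

```text
clock: 8.62
eef_pos: [0.4512, -0.2545, 0.2247]
tool_rot: [-3.14, 0.002, 0.028]
force: [-0.0, 0.6, 0.1]
opening: 0.004
gripper_force: 0.0
```

```bash
python3 look.py w3 lamp_switch_press dial_mark
```

```text
8.625 [ 0.4512 -0.2545  0.2247] [-3.1399  0.0019  0.0279] 0.0036092011789947663
lamp_switch_press 0.86 [399.2832 246.0096] [ 0.4767 -0.2598  0.0813]
dial_mark 0.83 [285.1584 276.3072] [ 0.4599 -0.2004  0.086 ]
```

View pics/w3.png

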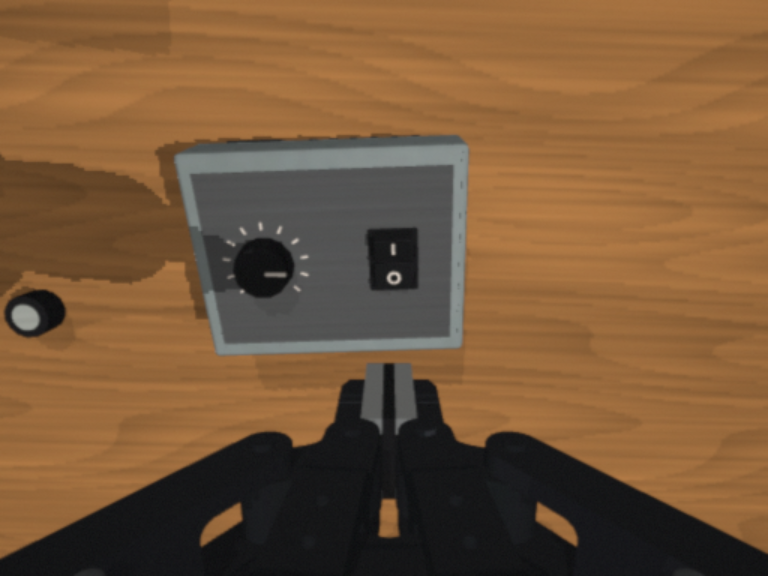

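The rocker frame spans columns 367–418, rows 228–290. The bar half (bar at (393,249)) is on the +x side, and the dial pointer is at (275,274).

Run:
```python
from h import *
np.set_printoptions(precision=4,suppress=True)
f=np.load("last.npz");P={k:f[k] for k in f.files if k!="d"}
for n,p in(("far",(392,229)),("near",(394,289)),("farEdge deck",(392,224)),("nearEdge deck",(394,294)),("L deck",(363,260)),("R deck",(423,260)),("bar",(393,249)),("O",(394,278)),("pivot",(393,262)),("outer",(393,236))):
    print(n,at_d("wrist",(p[0]/768,p[1]/576),f["d"],P))
```

```text
far [ 0.4847 -0.2558  0.0751]
near [ 0.4506 -0.2579  0.0704]
farEdge deck [ 0.4874 -0.2557  0.0753]
nearEdge deck [ 0.4469 -0.2581  0.0676]
L deck [ 0.4668 -0.2404  0.0715]
R deck [ 0.4677 -0.2733  0.0715]
bar [ 0.4749 -0.2566  0.0805]
O [ 0.4579 -0.2577  0.0747]
pivot [ 0.4671 -0.2568  0.0765]
outer [ 0.4816 -0.2564  0.0794]
```

Request:
{"op": "step_arm", "data": {"xyz": [[0.0302,0.0033,0.01],[0,0,0.04],[0,0,0.04],[0,0,0.02],[0,0,0],[0,0,0]], "roll": [0,0,0,0,0,0]}}

```text
clock: 9.52
eef_pos: [0.4827, -0.258, 0.1166]
tool_rot: [3.141, -0.001, 0.025]
force: [0.2, 1.1, 0.2]
opening: -0.003
gripper_force: 0.0
```

Request:
{"op": "step_arm", "data": {"xyz": [[0,0,0.002],[0,0,0.002],[0,0,0.002],[0,0,0.002],[0,0,0.001],[0,0,0]], "roll": [0,0,0,0,0,0]}}

```text
clock: 10.28
eef_pos: [0.4827, -0.2577, 0.107]
tool_rot: [3.141, -0.001, 0.025]
force: [1.7, 1.2, 2.6]
opening: 0.001
gripper_force: 1.2
```

Request:
{"op": "step_arm", "data": {"xyz": [[0,0,0.0005],[0,0,0.0005],[0,0,0]], "roll": [0,0,0]}}

```text
clock: 10.65
eef_pos: [0.4826, -0.258, 0.106]
tool_rot: [3.141, -0.001, 0.025]
force: [1.9, 0.4, 3.9]
opening: 0.004
gripper_force: 1.9
```

Request:
{"op": "step_arm", "data": {"xyz": [[0,0,0.0005],[0,0,0.0005],[0,0,0]], "roll": [0,0,0]}}

```text
clock: 11.02
eef_pos: [0.4818, -0.2577, 0.1046]
tool_rot: [-3.141, 0.001, 0.025]
force: [1.6, -0.9, 3.6]
opening: 0.002
gripper_force: 1.3
```

Request:
{"op": "step_arm", "data": {"xyz": [[0,0,0.0005],[0,0,0.0005],[0,0,0]], "roll": [0,0,0]}}

```text
clock: 11.4
eef_pos: [0.4818, -0.2575, 0.1036]
tool_rot: [-3.141, 0.001, 0.025]
force: [1.0, -1.0, 2.1]
opening: 0.0
gripper_force: 1.0
```

Request:
{"op": "step_arm", "data": {"xyz": [[0,0,0.0005],[0,0,0.0005],[0,0,0]], "roll": [0,0,0]}}

```text
clock: 11.78
eef_pos: [0.4821, -0.2576, 0.1029]
tool_rot: [-3.141, 0.0, 0.025]
force: [2.1, -0.1, 3.1]
opening: -0.001
gripper_force: 1.7
```

Request:
{"op": "step_arm", "data": {"xyz": [[0,0,0.0003],[0,0,0.0002],[0,0,0]], "roll": [0,0,0]}}

```text
clock: 12.15
eef_pos: [0.4822, -0.2576, 0.1027]
tool_rot: [-3.142, -0.0, 0.025]
force: [1.2, 0.8, 7.4]
opening: 0.001
gripper_force: 3.5
```

At the stop with 7 N. I'll push a touch more, lift and check.

Request:
{"op": "step_arm", "data": {"xyz": [[0,0,0.0005],[0,0,0],[0,0,-0.02],[0,0,-0.05],[-0.02,0,-0.05],[0,0,0],[0,0,0]], "roll": [0,0,0,0,0,0,0]}}

```text
clock: 13.02
eef_pos: [0.4613, -0.2576, 0.221]
tool_rot: [-3.141, 0.001, 0.025]
force: [-0.6, 0.5, -0.7]
opening: 0.0
gripper_force: 0.0
```

```bash
python3 look.py w4 lamp_switch_press dial_mark; python3 -c "
import cv2
a=cv2.imread('pics/w4.png')[160:360,200:500];cv2.imwrite('pics/w4c.png',cv2.resize(a,None,fx=2.6,fy=2.6,interpolation=cv2.INTER_CUBIC))"
```

```text
13.025 [ 0.4613 -0.2576  0.221 ] [-3.1406  0.0014  0.0246] 3.11224234680938e-05
lamp_switch_press 0.95 [387.7632 255.168 ] [ 0.4818 -0.2571  0.0774]
lamp_switch_press 0.53 [ 34.3296 326.9952] [ 0.4168 -0.0213  0.0204]
dial_mark 0.6 [274.7904 295.488 ] [ 0.4609 -0.1988  0.0871]
```

View pics/w4c.png

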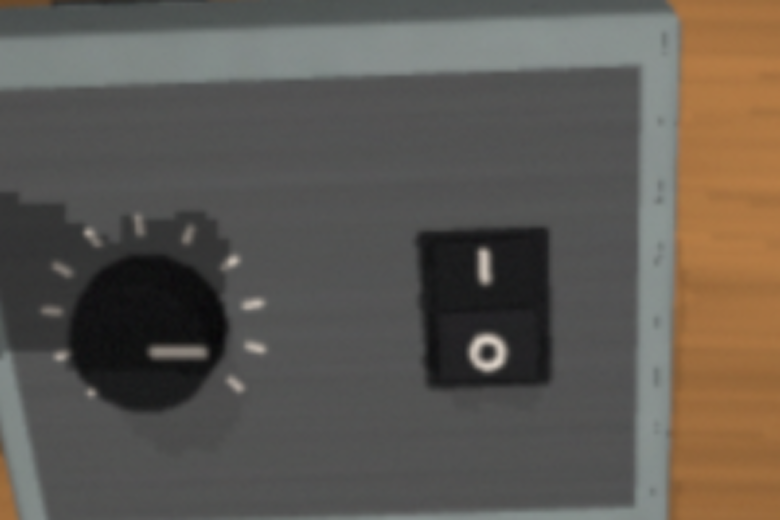

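The lamp rocker is on: the bar half is flush, the O half is raised, and the dial pointer hasn't moved. Now the controller.

Request:
{"op": "step_arm", "data": {"xyz": [[0.0017,-0.0515,0],[0.0017,-0.0515,0],[0.0017,-0.0515,0],[0.0017,-0.0515,0],[0.0017,-0.0515,0],[0.0017,-0.0515,0],[0.0017,-0.0515,0.01],[0.0017,-0.0515,0.01],[0.0017,-0.0515,0.01],[0,0,0.01],[0,0,0],[0,0,0]], "roll": [0,0,0,0,0,0,0,0,0,0,0,0]}}

```text
clock: 14.68
eef_pos: [0.4658, 0.2044, 0.1815]
tool_rot: [3.141, 0.001, 0.023]
force: [-0.7, 0.5, 0.5]
opening: -0.0
gripper_force: 0.0
```

```bash
python3 look.py w5 capture_key_top pad
```

```text
14.675 [0.4658 0.2044 0.1815] [3.1411 0.0011 0.0235] -0.00031103196217032787
capture_key_top 0.65 [367.7952 257.8752] [0.484  0.2153 0.0342]
pad 0.96 [325.3248 238.8096] [0.4928 0.2387 0.0284]
```

View pics/w5.png

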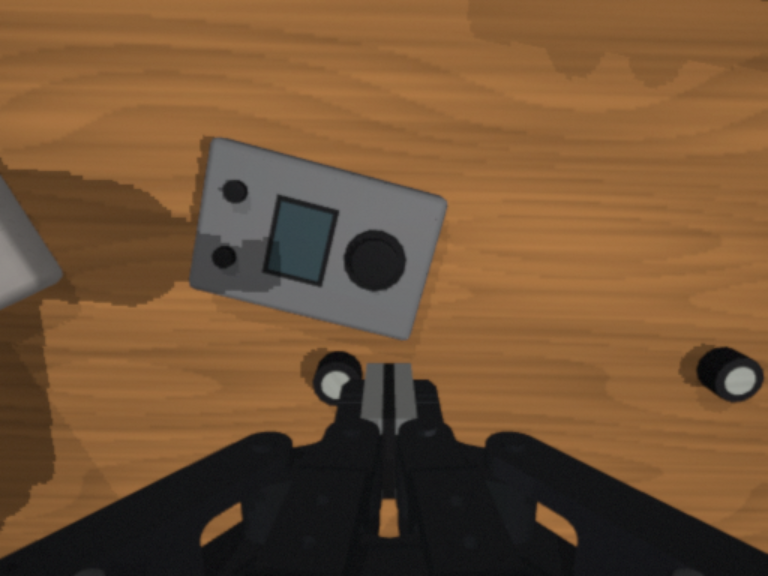

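The large key is centred at pixel (375,261), which is world (0.4825, 0.212). Both small keys are clear of the path.

Request:
{"op": "step_arm", "data": {"xyz": [[0.0169,-0.0074,0.01],[0,0,0.04],[0,0,0.04],[0,0,0.025],[0,0,0],[0,0,0]], "roll": [0,0,0,0,0,0]}}

```text
clock: 15.58
eef_pos: [0.4838, 0.2137, 0.0673]
tool_rot: [-3.141, -0.001, 0.025]
force: [-0.2, -0.6, 0.5]
opening: -0.002
gripper_force: 0.0
```

Request:
{"op": "step_arm", "data": {"xyz": [[0,0,0.002],[0,0,0.002],[0,0,0.002],[0,0,0.001],[0,0,0.001],[0,0,0.001],[0,0,0]], "roll": [0,0,0,0,0,0,0]}}

```text
clock: 16.45
eef_pos: [0.4826, 0.2134, 0.0579]
tool_rot: [-3.141, 0.0, 0.025]
force: [-0.6, -0.4, 2.4]
opening: -0.002
gripper_force: 1.1
```

Request:
{"op": "step_arm", "data": {"xyz": [[0,0,0.0005],[0,0,0.0005],[0,0,0]], "roll": [0,0,0]}}

```text
clock: 16.82
eef_pos: [0.4826, 0.2134, 0.0569]
tool_rot: [-3.141, 0.0, 0.025]
force: [-0.3, 1.1, 1.7]
opening: -0.001
gripper_force: 1.4
```

Request:
{"op": "step_arm", "data": {"xyz": [[0,0,0.0005],[0,0,0.0005],[0,0,0]], "roll": [0,0,0]}}

```text
clock: 17.2
eef_pos: [0.4826, 0.2134, 0.0558]
tool_rot: [-3.141, 0.0, 0.025]
force: [-1.1, 0.7, 3.3]
opening: -0.004
gripper_force: 1.8
```

Request:
{"op": "step_arm", "data": {"xyz": [[0,0,0.0005],[0,0,0.0005],[0,0,0]], "roll": [0,0,0]}}

```text
clock: 17.58
eef_pos: [0.4826, 0.2134, 0.055]
tool_rot: [-3.141, -0.0, 0.025]
force: [-2.1, -0.6, 5.9]
opening: 0.003
gripper_force: 3.1
```

Request:
{"op": "step_arm", "data": {"xyz": [[0,0,0.0005],[0,0,0]], "roll": [0,0]}}

```text
clock: 17.82
eef_pos: [0.4826, 0.2134, 0.0549]
tool_rot: [-3.141, -0.0, 0.025]
force: [-3.2, 0.3, 10.7]
opening: -0.001
gripper_force: 5.5
```

Bottomed: 10.7 N and no further travel. Releasing straight up.

Request:
{"op": "step_arm", "data": {"xyz": [[0,0,-0.001],[0,0,-0.004],[0,0,-0.02],[0,0,-0.05],[-0.02,0,-0.05],[0,0,0],[0,0,0]], "roll": [0,0,0,0,0,0,0]}}

```text
clock: 18.7
eef_pos: [0.4625, 0.2129, 0.1791]
tool_rot: [-3.141, -0.0, 0.025]
force: [0.1, 1.0, -0.5]
opening: -0.001
gripper_force: 0.0
```

```bash
python3 look.py w6 capture_key_top pad
```

```text
18.7 [0.4625 0.2129 0.1791] [-3.1415 -0.0002  0.0249] -0.001005199790749442
capture_key_top 0.86 [385.92   257.8752] [0.4816 0.2142 0.0344]
pad 0.6 [337.6128 234.7776] [0.4924 0.2405 0.0279]
```

View pics/w6.png

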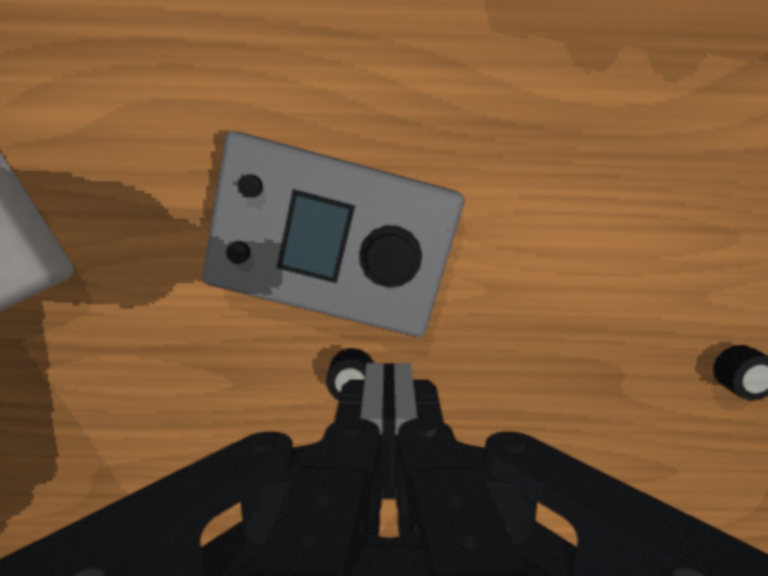

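The key is back up (top at z 0.034, pixel (390,257)). The controller and specimens are unmoved and the arm is clear.

```bash
python3 -c "
from plant import ticket
print(ticket.hand_in())"
```

```text
the job is handed in; nothing more can be done
None
```

The job is handed in at about 19 s: strip switch on, then lamp switch on, then the capture key pressed to its stop (10.7 N) and back up, with the controller, small keys, dial and specimens seen unmoved; I did not re-photograph the eyepiece, but the arm never went near it.

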